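Rebuild a sprung hold-down: spring over the ribbed post, then lock the keeper

TASK

Rebuild the sprung hold-down on the repair bench: take the blue coil spring from the tray and thread it over the ribbed guide post until it sits fully home on its seat, twisting it slightly if it snags rather than forcing it. Then let go of it and turn the black cam knob clockwise until the red keeper lies over the post and the sprung follower drops into the notch of the cam. Leave the other things on the bench as they are.

Things in the scene. Friction and masses are not known exactly. Their poses are not given: they have to be found in the camera images.
- blue_spring_mid (a point): stiff BLUE coil spring, upright in the shallow grey tray (floor 4 mm, rim 14 mm above the bench; its three things stand about 90 mm apart in any order): 50 mm high, outside diameter 37, bore 27, 60 to 130 g; it does not compress noticeably under hand forces. Point: its centre, 25 mm above its lower end. z up along the spring; x points from the axis towards the tang
- spring_tang (a point): tip of the spring's tang: at the lower end the blue wire is bent inward, towards the axis, 3 mm wide and 3.5 mm high; the tip is 7.5 mm from the axis. It is seen from above down the bore. It must go down one of the post's grooves; over a rib it snags on the post's end
- post_seat (a point): dark round seat at the foot of the ribbed steel guide post, on the post's axis, 24 mm above the bench: the spring must stand on it. z up; y points along the base to the knob's axis, 100 mm away. The base is fixed, aluminium, 90 x 200 mm, 20 mm high, post at one end, cam knob at the other
- post_tip (a point): tip of the post on its axis, 66.5 mm above the seat. Axes as post_seat. Three lengthwise ribs, 5 mm thick, edges rounded, reach 11.5 mm from the axis (2 mm play in the spring's bore), towards x and 120 degrees either side; they slope in to the tip over the top 10 mm. Grooves lie midway, at 60, 180 and 300 degrees from x; the tang passes in any of them, up to 25 degrees off its middle
- knob_grip (a point): black bar grip on top of the cam knob, 46 mm long, 16 thick, 36 high (from 104 to 140 mm above the bench). Point: on the knob's upright axis, 16 mm below the top of the bar. The bar lies along this point's y axis; -y points to the end of the red keeper. The round brass cam lower on the same shaft is 52 mm across
- keeper_tip (a point): middle of the round end of the red keeper tongue, 100 mm from the knob's axis, 99 mm above the bench. The keeper is fixed to the knob under its bar: 24 mm wide, 112 mm long, from 96 to 102 mm (over the axis to 104 mm) above the bench, so it passes above the post. It lies over the post when locked
- lock_knob (a joint): angle of knob and keeper (rad), positive anticlockwise from above: 0 = keeper over the post and the cam's notch facing the follower; starts at 1.0 to 1.35 (keeper swung out); stops at -0.5 and 1.6. It turns easily and stays where it is left, except that close to 0 the follower pulls it into the notch
- follower (a joint): travel (m) of the sprung follower pin, whose yellow-tipped tail sticks out of the grey block at the knob's end of the base: about 0.004 while its nose rides on the cam's rim, 0 when it has dropped into the notch
- yellow_spring_mid (a point): tall thin YELLOW coil spring standing in the tray, 62 mm high, 25 mm outside diameter; not needed. Point: its centre
- spacer_mid (a point): brass ring in the tray, 38 mm outside diameter, 22 mm high; not needed. Point: its centre
- cooling_fan: black square fan lying flat, 80 x 80 x 25 mm; bystander. Origin: centre of its underside
- relay_board: green circuit board with grey relays, 130 x 90 mm, 29 mm high; bystander. Origin: centre of its underside
- meter: yellow hand multimeter lying flat, 85 x 170 x 44 mm; bystander. Origin: centre of its underside
- capacitor: dark metal can standing upright, 35 mm diameter, 50 mm high; bystander. Origin: centre of its underside
- screwdriver: red-handled screwdriver lying on the bench ; bystander. Origin: under its middle
There are look-alikes about, which are no part of the job. Of the things that look like the part that bears blue_spring_mid, take the one that is farthest to the robot's left at the start.

How it is judged:
By the outcome, as a careful person would: the job done as asked, in the order asked, and still so for the second after the job is handed in, with the robot touching nothing.
It also fails if it takes over 56 s, if anything falls off the work surface, if the arm or the gripper's body presses on something with over 40 N, if the wrist force passes 120 N, or if a joint passes its speed limit or range.

ROBOT

A 7-joint arm with a two-finger parallel gripper is mounted at the origin on the work surface. World frame = base frame: x ahead of the robot, y to its left, z up, the work surface at z = 0. Lengths are in m, angles in rad, forces in N, time in s.
With the tool pointing down it reaches from about 0.375 to 0.925 m from the base axis. Payload 3.1 kg.
Tool frame: the origin (TCP) lies between the finger pads; the fingertips stand 19 mm ahead of it and the grasp point (between the pads) is the TCP; z points along the fingers, y is the direction in which the jaws open and shut (so a half turn about z gives the same grasp; the last joint's range is limited). The gripper opens to 85 mm and grips with 20 to 120 N. Pads are 22 mm wide; open, the fingers measure 114 mm over their backs; the gripper's body (76 mm by 85 mm) begins 54 mm behind the grasp point. The pads swing forward as they close: fully open they stand 13 mm farther back than shut.
Start: joints at [1.127, 0.383, 0.044, 1.598, -0.018, 1.161, -0.05], TCP at [0.22, -0.612, 0.25] pointing down, gripper open.
Joint ranges: [-2.61, 2.61], [-0.41, 2.15], [-1.48, 1.57], [0, 2.5], [-1.57, 4.71], [0.05, 1.97], [-2.85, 2.85]. Speed limits (rad/s): [2.79, 2.79, 3.14, 3.14, 3.14, 3.14, 3.14].

INTERFACE

Orientations are given as a unit quaternion [x, y, z, w].
In Python, from bench import move_ptp, movel, move_j, move_gripper, pause, inverse_kinematics, read_camera, camera_params, MotionError, sign_off, look_for, tip_of, read_time_s, read_qpos, read_joint_vel, read_effort, read_eef_pos, read_tcp_rot, read_ft_force, read_ft_torque, read_finger_gap gives the robot as it stands. Calls block until the motion is done:
- move_ptp(position, orientation): joint-space move of the TCP to a pose.
- movel(position, orientation=None, speed=0.15): straight line of the TCP; orientation=None keeps the orientation; speed is the mean speed in m/s.
- move_j(angles): joint-space move.
- move_gripper(opening, effort=None): finger opening in m; effort is the grip in N (None keeps the last); returns when the fingers have stopped.
- pause(seconds).
- inverse_kinematics(position, orientation): joint angles nearest the present ones, or None.
- read_camera(name): name is "side" or "top" or "wrist"; returns the picture (400x640x3 uint8, red, green, blue); there is no depth.
- camera_params(name): a dict with "K" (3x3 intrinsics, pixels), "camera_from_world" (4x4, takes a point from world to camera coordinates). Camera axes: x right, y down, z forward; pixel columns grow to the right and rows downward; lengths in m; the calibration is good to about 2 mm. The wrist camera is an equidistant fisheye: a pixel r from the principal point sees the ray r / f radians off the axis. A picture is of the moment at which its call begins: read the wrist's pose just before it. camera_params takes no time and is no camera call; for the wrist camera it gives the pose at the moment of the call.
A pose or a line that the arm cannot do raises MotionError and nothing moves.
- sign_off(): hands the job in, once; it reports no verdict.
Trained networks look in the newest picture that a camera, given by its name, has taken for a name from the list of things; names that differ only in an ending like _2 or _b are one class to them, and where a whole thing is asked for, a point or a joint stands for the part that bears it (a point fixed in the world has none). Each returns a list of dicts, best first, with "confidence" (0 to 1); they miss things now and then, are a little off and sometimes report something else, mostly with a low value. They report only what shows in the picture. A call takes as long as a camera call. They do not tell look-alikes from the thing itself.
- look_for(camera, name): "at" ([column, row] in pixels, amid what is visible of it).
- tip_of(camera, name): "at" ([column, row] in pixels: a listed point, or the origin of a listed thing).
Readings, each from a call of its own:
- read_time_s(): time.
- read_qpos(): joint angles.
- read_joint_vel(): joint speeds.
- read_effort(): joint torques, N m.
- read_eef_pos(): TCP position.
- read_tcp_rot(): TCP orientation.
- read_ft_force(): force on the tool from outside, world axes, zero at the start.
- read_ft_torque(): the same for the moment, N m.
- read_finger_gap(): finger opening in m.
Only numpy, scipy, OpenCV 4.12 (cv2) and the standard library are available. Lean on these libraries where they do the work, as an engineer would, in place of code of your own. Each camera call takes 0.05 s, during which the arm holds its last target.

## Working session

There is one attempt and no reset: what is moved stays moved. The work goes in short steps, each a Python script; the robot and the scene stay as the last script left them, time stands still between calls to the robot, and variables do not carry over. Pictures are saved under pics/ and viewed, and the job is handed in when it is done.

```bash
mkdir -p pics; ls; python3 - <<'E'
from bench import *
import cv2
print(read_time_s(), read_eef_pos(), read_tcp_rot())
for c in ["side","top","wrist"]:
    im=read_camera(c); cv2.imwrite(f"pics/a_{c}.png",im[:,:,::-1])
    p=camera_params(c); print(c,p)
    if c!="wrist" or 1:
        for n in ["blue_spring_mid","spring_tang","post_tip","post_seat","knob_grip","keeper_tip","yellow_spring_mid","spacer_mid"]:
            print(n,[(d['at'],round(d['confidence'],2)) for d in tip_of(c,n)])
print(read_time_s())
E
```

```text
pics
0.0 [ 0.21999686 -0.61066498  0.24886486] [ 9.85082474e-01  1.72077717e-01 -2.90846213e-04 -1.30158732e-03]
side {'K': array([[466.30583833,   0.        , 334.21620449],
       [  0.        , 466.30583833, 198.32470071],
       [  0.        ,   0.        ,   1.        ]]), 'camera_from_world': array([[-0.84495886, -0.53464679, -0.01404799,  0.46625463],
       [-0.35491798,  0.58017669, -0.73309497,  0.2790977 ],
       [ 0.40009719, -0.61444921, -0.67998119,  0.96130619],
       [ 0.        ,  0.        ,  0.        ,  1.        ]])}
blue_spring_mid [([379.9, 248.7], 0.74), ([396.6, 302.0], 0.73), ([300.7, 303.5], 0.57)]
spring_tang [([301.6, 309.2], 0.7), ([390.9, 307.9], 0.7), ([379.5, 258.2], 0.7)]
post_tip [([380.5, 154.7], 0.98), ([304.4, 308.9], 0.62)]
post_seat [([377.8, 174.7], 0.62)]
knob_grip [([355.2, 158.3], 0.65)]
keeper_tip [([349.6, 147.6], 0.91)]
yellow_spring_mid [([328.3, 273.3], 0.71)]
spacer_mid [([288.8, 272.0], 0.57)]
top {'K': array([[471.36293498,   0.        , 320.88711173],
       [  0.        , 471.36293498, 202.33911385],
       [  0.        ,   0.  
[... 640 characters left out ...]
, 0.42)]
spacer_mid [([247.2, 201.8], 0.46)]
wrist {'K': array([[309.70691629,   0.        , 324.70789405],
       [  0.        , 309.70691629, 198.55358888],
       [  0.        ,   0.        ,   1.        ]]), 'camera_from_world': array([[ 3.38301025e-01, -9.41037680e-01, -7.07992209e-04,
        -6.49184164e-01],
       [-9.00780918e-01, -3.24046323e-01,  2.89115407e-01,
        -3.69193491e-02],
       [-2.72297914e-01, -9.71702929e-02, -9.57293988e-01,
         3.79432421e-01],
       [ 0.00000000e+00,  0.00000000e+00,  0.00000000e+00,
         1.00000000e+00]])}
blue_spring_mid []
spring_tang []
post_tip []
post_seat []
knob_grip []
keeper_tip []
yellow_spring_mid []
spacer_mid []
1.35
```

View pics/a_side.png

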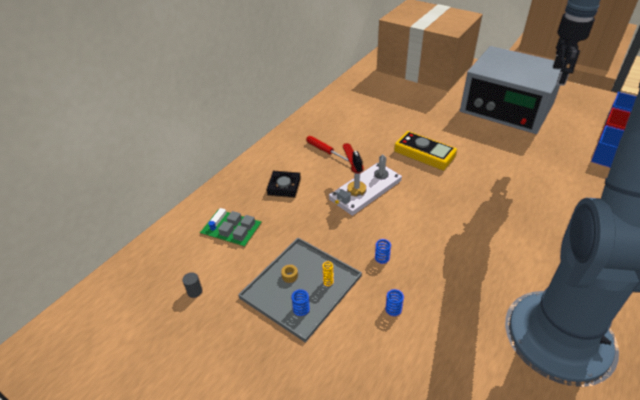

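View pics/a_top.png

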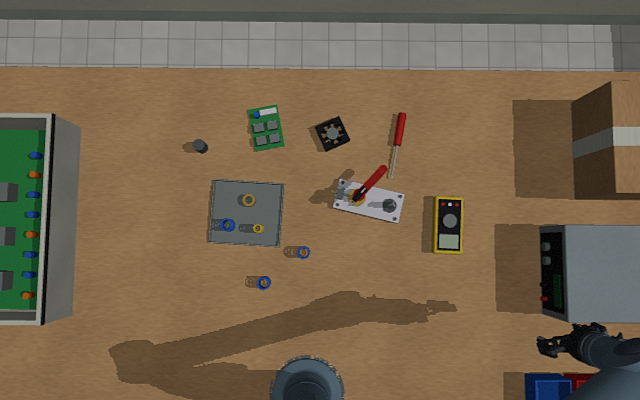

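```bash
cat > h.py <<'E'
from bench import *
import numpy as np, cv2
from scipy.spatial.transform import Rotation as R
def ray(c,px,P=None):
    P=P or camera_params(c); K=P['K'];T=P['camera_from_world']
    v=np.array([(px[0]-K[0,2])/K[0,0],(px[1]-K[1,2])/K[1,1]])
    if c=='wrist':
        th=np.hypot(*v); d=np.array([*(v/max(th,1e-9)*np.sin(th)),np.cos(th)])
    else: d=np.array([*v,1.])
    o=-T[:3,:3].T@T[:3,3]; return o,T[:3,:3].T@d
def atz(c,px,z,P=None):
    o,d=ray(c,px,P); return o+d*(z-o[2])/d[2]
def proj(c,X,P=None):
    P=P or camera_params(c);K=P['K'];T=P['camera_from_world']
    p=T[:3,:3]@np.asarray(X,float)+T[:3,3]
    if c=='wrist':
        th=np.arctan2(np.hypot(p[0],p[1]),p[2]);r=np.hypot(p[0],p[1]);s=th/max(r,1e-9)
        return np.array([K[0,0]*p[0]*s+K[0,2],K[1,1]*p[1]*s+K[1,2]])
    return np.array([K[0,0]*p[0]/p[2]+K[0,2],K[1,1]*p[1]/p[2]+K[1,2]])
def down(yaw): # tool z down, tool y axis at angle yaw from world y... jaw dir = yaw (world angle)
    y=np.array([np.cos(yaw),np.sin(yaw),0]);z=np.array([0,0,-1.]);x=np.cross(y,z)
    return R.from_matrix(np.stack([x,y,z],1)).as_quat()
def save(c,n,crop=None,s=1):
    P=camera_params(c); im=read_camera(c); o=im[:,:,::-1]
    if crop: o=o[crop[1]:crop[3],crop[0]:crop[2]]
    if s!=1:o=cv2.resize(o,None,fx=s,fy=s,interpolation=cv2.INTER_CUBIC)
    cv2.imwrite(f'pics/{n}.png',o); return im,P
E
python3 - <<'E'
from h import *
S={'blueA':[(379.9,248.7)],'blueB':[(396.6,302)],'blueC':[(300.7,303.5)]}
for n,p in S.items(): print(n,atz('side',p[0],.029))
for p in [(263.3,284.4),(303.8,251.1),(229.2,225)]: print('top blue',atz('top',p,.029))
print('post',atz('top',(393.2,203),.0905),atz('side',(380.5,154.7),.0905),atz('top',(389.5,203.1),.024),atz('side',(377.8,174.7),.024))
print('knob',atz('top',(360,194.5),.124),atz('side',(355.2,158.3),.124))
print('keep',atz('top',(385.9,171.3),.099),atz('side',(349.6,147.6),.099))
E
```

```text
blueA [0.41499155 0.01408581 0.029     ]
blueB [0.31432892 0.12699716 0.029     ]
blueC [0.48535303 0.23734672 0.029     ]
top blue [0.31462826 0.12750857 0.029     ]
top blue [0.4112043  0.01115838 0.029     ]
top blue [0.48582292 0.22977724 0.029     ]
post [ 0.54850566 -0.24051221  0.0905    ] [ 0.54995212 -0.23403145  0.0905    ] [ 0.55345118 -0.24023275  0.024     ] [ 0.5510452  -0.22761971  0.024     ]
knob [ 0.56860598 -0.14422845  0.124     ] [ 0.57919694 -0.14749124  0.124     ]
keep [ 0.63691412 -0.21921426  0.099     ] [ 0.63216934 -0.20827367  0.099     ]
```

```bash
python3 - <<'E'
from h import *
P=camera_params('wrist');T=P['camera_from_world'];o=-T[:3,:3].T@T[:3,3]
Rt=R.from_quat(read_tcp_rot()); p=np.array(read_eef_pos())
off=Rt.inv().apply(o-p); ax=Rt.inv().apply(T[2,:3]); print('cam in tool',off,'axis',ax)
for yaw in np.radians([0,45,90,135,180,-135,-90,-45]):
    q=down(yaw); tcp=np.array([.486,.232,.25])-R.from_quat(q).apply(off)*[1,1,0]
    a=inverse_kinematics(tcp,q); b=inverse_kinematics([.486,.232,.04],q);c=inverse_kinematics([.55,-.237,.06],q)
    d=inverse_kinematics([.57,-.145,.124],q)
    f=lambda v: None if v is None else np.round(v,2)[[0,6]]
    print(np.degrees(yaw),tcp.round(3),f(a),f(b),f(c),f(d))
E
```

```text
cam in tool [ 0.07389906 -0.00051997 -0.12313772] axis [-2.89139879e-01 -9.52835234e-04  9.57286385e-01]
0.0 [0.487 0.158 0.25 ] [ 0.54 -0.6 ] [ 0.23 -1.08] [0.68 0.11] [ 0.59 -0.03]
45.0 [0.539 0.18  0.25 ] [0.44 0.1 ] [ 0.23 -0.28] [0.71 0.87] [0.64 0.72]
90.0 [0.56  0.233 0.25 ] [0.34 0.76] [0.23 0.5 ] [0.77 1.61] [0.66 1.49]
135.0 [0.538 0.285 0.25 ] [0.35 1.35] [0.32 1.21] [1.23 1.99] [1.09 1.92]
180.0 [0.485 0.306 0.25 ] [0.32 2.09] [0.44 1.86] [ 0.24 -2.74] [-0.75 -2.17]
-135.0 [0.433 0.284 0.25 ] [-1.68 -2.76] [-1.11 -2.42] [ 0.35 -2.03] [ 0.3  -2.24]
-90.0 [0.412 0.231 0.25 ] [ 0.61 -2.38] [ 0.04 -2.49] [ 0.46 -1.32] [ 0.4 -1.5]
-45.0 [0.434 0.179 0.25 ] [ 0.55 -1.38] [ 0.13 -1.78] [ 0.57 -0.6 ] [ 0.5  -0.77]
```

```bash
python3 - <<'E'
from h import *
q=down(0)
move_ptp([.555,-.275,.22],q); print(read_time_s())
im,P=save('wrist','w_post')
print(read_eef_pos())
for n,z in [("post_tip",.0905),("post_seat",.024),("knob_grip",.124),("keeper_tip",.099)]:
    for d in tip_of('wrist',n)[:2]: print(n,d['at'],round(d['confidence'],2),atz('wrist',d['at'],z,P).round(4))
save('side','s_post',(280,120,440,220),4)
for n,z in [("post_tip",.0905),("post_seat",.024),("knob_grip",.124),("keeper_tip",.099)]:
    for d in tip_of('side',n)[:2]: print(n,d['at'],round(d['confidence'],2),atz('side',d['at'],z).round(4))
print(read_time_s())
E
```

```text
3.0833
[ 0.55376866 -0.27790327  0.21996422]
post_tip [315.0, 151.5] 0.62 [ 0.5458 -0.2397  0.0905]
post_seat [319.6, 141.0] 0.81 [ 0.5484 -0.2383  0.024 ]
post_seat [313.5, 150.7] 0.57 [ 0.542  -0.2484  0.024 ]
knob_grip [349.0, 24.4] 0.98 [ 0.5712 -0.1433  0.124 ]
keeper_tip [439.9, 121.2] 0.91 [ 0.6479 -0.212   0.099 ]
post_tip [383.4, 154.7] 0.56 [ 0.5433 -0.2381  0.0905]
post_seat [381.2, 176.5] 0.8 [ 0.5393 -0.2257  0.024 ]
knob_grip [354.2, 158.2] 0.83 [ 0.5816 -0.1465  0.124 ]
knob_grip [195.3, 290.3] 0.67 [0.6338 0.3703 0.124 ]
keeper_tip [348.5, 146.5] 0.98 [ 0.6373 -0.211   0.099 ]
3.5833
```

View pics/w_post.png

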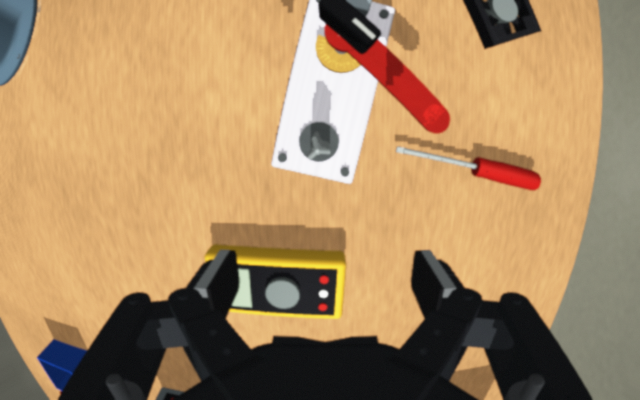

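```bash
python3 - <<'E'
from h import *
q=down(0)
movel([.555,-.245,.19],q); pause(.2); print(read_time_s())
im,P=save('wrist','w_post2',(220,0,480,200),3)
print(read_eef_pos())
for n,z in [("post_tip",.0905),("post_seat",.024),("knob_grip",.124),("keeper_tip",.099)]:
    for d in tip_of('wrist',n)[:2]: print(n,d['at'],round(d['confidence'],2),atz('wrist',d['at'],z,P).round(4))
print(read_time_s())
E
```

```text
4.2167
[ 0.5554026  -0.24632629  0.19089468]
post_tip [310.7, 197.1] 0.82 [ 0.545  -0.2386  0.0905]
post_seat [316.3, 177.1] 0.94 [ 0.5476 -0.2384  0.024 ]
post_seat [477.0, 195.9] 0.43 [ 0.7176 -0.2574  0.024 ]
knob_grip [348.1, 58.8] 0.68 [ 0.5698 -0.1418  0.124 ]
keeper_tip [445.7, 163.3] 0.6 [ 0.6454 -0.2101  0.099 ]
4.4667
```

View pics/w_post2.png

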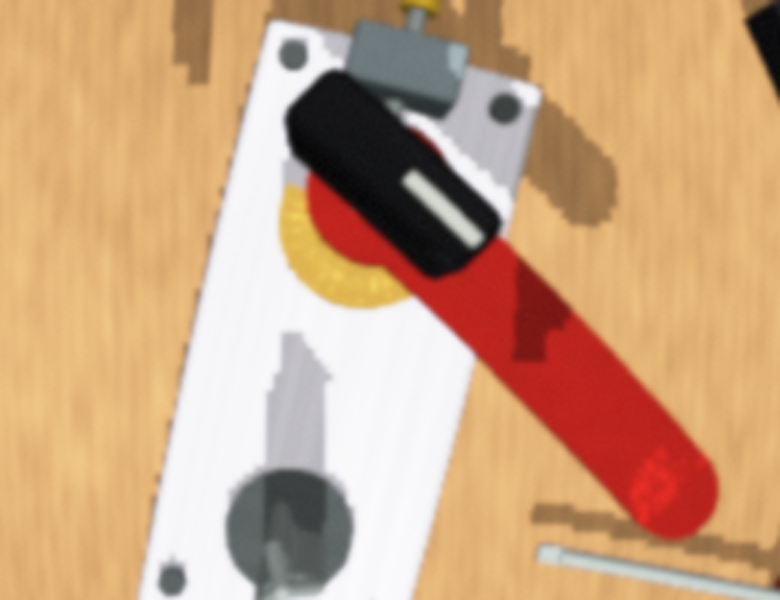

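```bash
python3 - <<'E'
from h import *
P=camera_params('wrist')
a=atz('wrist',(220+268/3,22/3),.02,P);b=atz('wrist',(220+140/3,200),.02,P);print('edge angle',np.degrees(np.arctan2(*(a-b)[[1,0]])))
a=atz('wrist',(220+540/3,90/3),.02,P);b=atz('wrist',(220+412/3,200),.02,P);print('edge angle',np.degrees(np.arctan2(*(a-b)[[1,0]])))
q=down(0)
movel([.555,-.2,.25],q,speed=.25)
move_ptp([.486,.158,.22],q); pause(.2); print(read_time_s())
im,P=save('wrist','w_spr',(200,60,460,260),3)
print(read_eef_pos())
for n,z in [("blue_spring_mid",.029),("spring_tang",.0058),("yellow_spring_mid",.035),("spacer_mid",.015)]:
    for d in tip_of('wrist',n)[:2]: print(n,d['at'],round(d['confidence'],2),atz('wrist',d['at'],z,P).round(4))
print(read_time_s())
E
```

```text
edge angle 76.87069123957546
edge angle 76.89621407714404
6.4833
[0.48661274 0.15689937 0.2200165 ]
blue_spring_mid [261.1, 291.8] 0.89 [0.4083 0.017  0.029 ]
blue_spring_mid [181.1, 207.2] 0.81 [0.321  0.1263 0.029 ]
spring_tang [318.5, 100.7] 0.81 [0.4804 0.2386 0.0058]
spring_tang [272.2, 283.0] 0.77 [0.4186 0.0157 0.0058]
yellow_spring_mid [317.3, 194.2] 0.81 [0.479  0.1426 0.035 ]
spacer_mid [397.4, 159.4] 0.74 [0.5661 0.1762 0.015 ]
6.7333
```

View pics/w_spr.png

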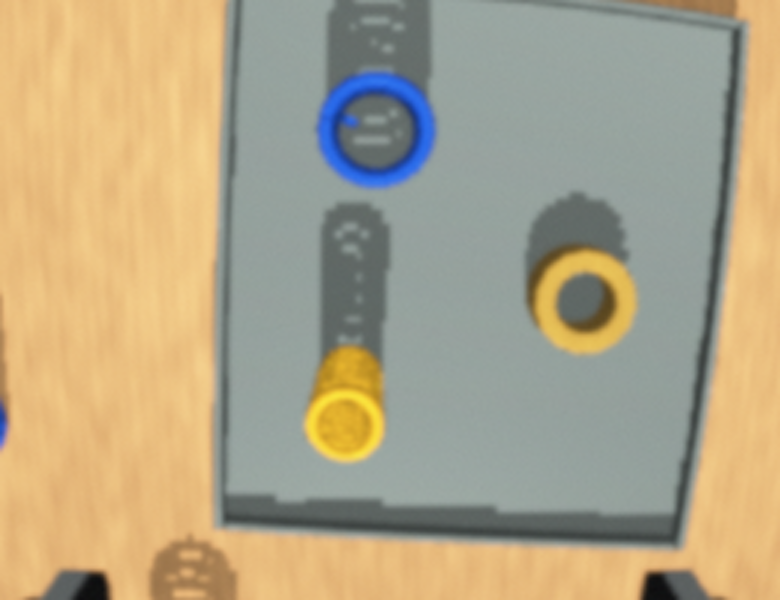

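```bash
python3 - <<'E'
from h import *
P=camera_params('wrist')
im=cv2.imread('pics/w_spr.png')
hsv=cv2.cvtColor(im,cv2.COLOR_BGR2HSV); m=cv2.inRange(hsv,(105,150,120),(125,255,255)); m[:, :250]=0
ys,xs=np.nonzero(m); ctr,rad=cv2.minEnclosingCircle(np.stack([xs,ys],1).astype(np.float32)); print(ctr,rad)
c=atz('wrist',(200+ctr[0]/3,60+ctr[1]/3),.054,P);print('spring',c)
e=atz('wrist',(200+(ctr[0]+rad)/3,60+ctr[1]/3),.054,P);print('R',np.linalg.norm(e-c))
for px in [(316.7,99.7),(318.5,100.7)]:
    t=atz('wrist',px,.0058,P); v=t-c; print(t,np.hypot(*v[:2]),np.degrees(np.arctan2(v[1],v[0])))
E
```

```text
(375.7725830078125, 128.2928466796875) 57.98881530761719
spring [0.48668908 0.23679302 0.054     ]
R 0.01778974080952876
[0.47760381 0.24096879 0.0058    ] 0.00999896074150788 155.3155944150446
[0.47953013 0.23986676 0.0058    ] 0.007790922594285295 156.7634826636953
```

```bash
python3 - <<'E'
from h import *
q=down(0); c=[.4867,.2368]
move_gripper(.065,effort=50)
movel([*c,.12],q,speed=.25)
movel([*c,.038],q,speed=.12); pause(.1); print(read_time_s(),read_eef_pos(),read_ft_force())
save('wrist','w_g0')
move_gripper(.02,effort=50); print(read_finger_gap(),read_ft_force())
im,P=save('wrist','w_g1',(200,100,460,300),3)
print(read_time_s(), proj('wrist',np.array(read_eef_pos())+[0,0,.016],P))
E
```

```text
8.6667 [0.48766585 0.23734217 0.03910607] [-0.67106924  0.26748586  0.8068165 ]
0.036771663474034294 [-0.10483605 -0.40009905  4.51619433]
9.1333 [324.89888311 295.48461187]
```

View pics/w_g1.png

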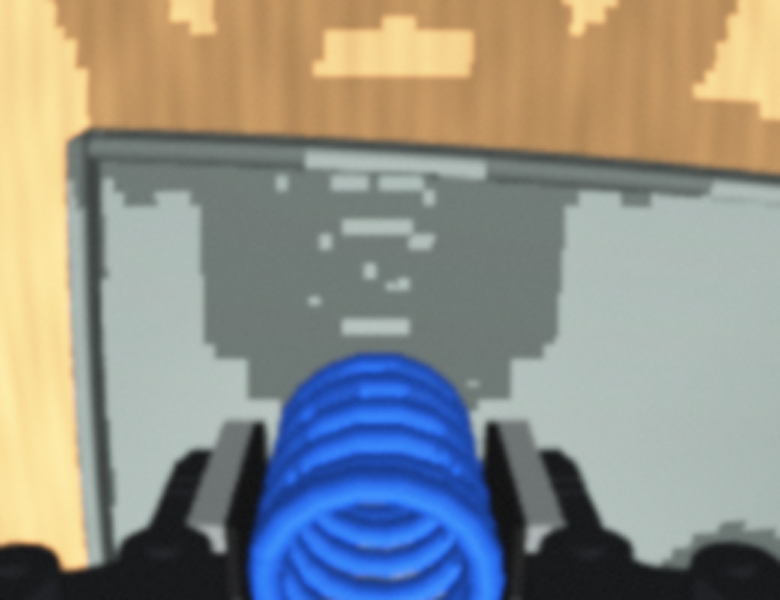

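View pics/w_g0.png

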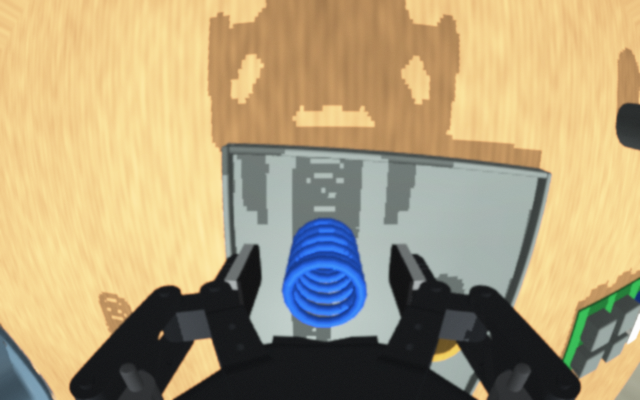

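```bash
python3 - <<'E'
from h import *
# reconstruct camera pose at w_post2
P=camera_params('wrist');T=P['camera_from_world']
Rt=R.from_quat(read_tcp_rot());p=np.array(read_eef_pos())
Tt=np.eye(4);Tt[:3,:3]=Rt.as_matrix();Tt[:3,3]=p; X=T@Tt  # cam from tool
T2=np.eye(4);T2[:3,:3]=R.from_quat(down(0)).as_matrix();T2[:3,3]=[.5554,-.24633,.19089]
P2={'K':P['K'],'camera_from_world':X@np.linalg.inv(T2)}
f=lambda x,y,z:atz('wrist',(220+x/3,y/3),z,P2)
u=np.array([np.cos(np.radians(76.88)),np.sin(np.radians(76.88)),0]);n=np.array([u[1],-u[0],0])
for a in [f(268,22,.02),f(140,600,.02),f(540,90,.02),f(412,600,.02)]: print('n',a@n)
for nm,x in dict(tip=[.545,-.2386,0],seat=[.5476,-.2384,0],knob=[.5698,-.1418,0],est=[.5469,-.239,0]).items(): print(nm,np.array(x)@n,np.array(x)@u)
print('seat c',f(290,529,.024), 'holes',f(293,54,.02)@n,f(293,54,.02)@u,f(505,108,.02)@n,f(172,578,.02)@n,f(172,578,.02)@u)
c=[.4867,.2368]
movel([*c,.12],down(0),speed=.15); print(read_ft_force(),read_finger_gap())
movel([*c,.21],down(0),speed=.25)
q=down(np.radians(11))
a=inverse_kinematics([.5469,-.239,.22],q); print(np.round(a,2), np.round(read_qpos(),2))
E
```

```text
n 0.5434216721416675
n 0.543521221836886
n 0.6318399209946735
n 0.6319950435639554
tip 0.5849338697861298 -0.10866152942519705
seat 0.587420603189505 -0.10787657275089058
knob 0.5871137547646711 -0.00875893635834854
est 0.5868750702005295 -0.1086198047186769
seat c [ 0.54759756 -0.23726835  0.024     ] holes 0.5536324382401628 0.04251205974624758 0.6222271377689019 0.5527436402693863 -0.13259085667155884
[ 0.36434772 -0.82020597 -1.09754265] 0.03683259441041496
[ 0.75  0.36 -0.49  1.74  0.19  1.09  0.39] [ 0.08  0.3  -0.7   1.87  0.22  1.05 -0.71]
```

```bash
python3 - <<'E'
from h import *
q=down(np.radians(11))
move_ptp([.5474,-.2389,.22],q)
movel([.5474,-.2389,.138],q,speed=.2); pause(.2)
print(read_time_s(),read_eef_pos(),R.from_quat(read_tcp_rot()).apply([0,1,0]),read_ft_force())
save('side','s_pre',(300,90,460,210),5)
save('wrist','w_pre')
E
```

```text
12.85 [ 0.54904815 -0.23927194  0.14016375] [0.98158906 0.19097604 0.00332702] [-0.64578334 -0.4794264  -1.3575768 ]
```

View pics/s_pre.png

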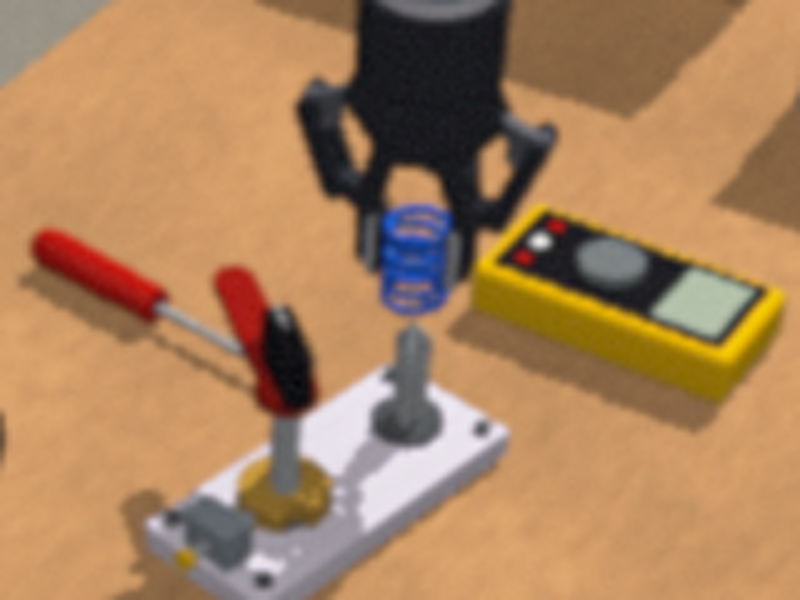

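View pics/w_pre.png

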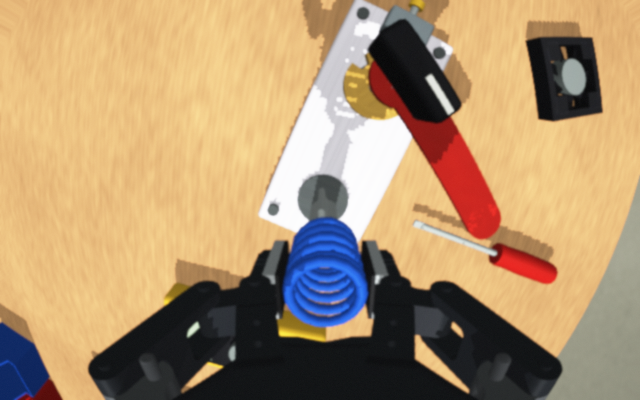

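```bash
python3 - <<'E'
from h import *
for i in range(4): print(read_eef_pos(),read_time_s())
P=camera_params('wrist');e=np.array(read_eef_pos())
print('seat c',atz('wrist',(322.5,198),.024,P))
print('top of spring px',proj('wrist',e+[0,0,.016],P), proj('wrist',[e[0],e[1],.024],P),proj('wrist',[.5474,-.2389,.024],P))
read_camera('wrist')
for n,z in [("post_seat",.024),("knob_grip",.124),("blue_spring_mid",e[2]-.009),("keeper_tip",.099)]:
    for d in tip_of('wrist',n)[:2]: print(n,d['at'],round(d['confidence'],2),atz('wrist',d['at'],z,P).round(4))
im=read_camera('wrist'); cv2.imwrite('pics/w_pre2.png',cv2.resize(im[130:330,200:460,::-1],None,fx=3,fy=3,interpolation=cv2.INTER_CUBIC))
E
```

```text
[ 0.54843351 -0.23926715  0.1395654 ] 12.95
[ 0.54843351 -0.23926715  0.1395654 ] 12.95
[ 0.54843351 -0.23926715  0.1395654 ] 12.95
[ 0.54843351 -0.23926715  0.1395654 ] 12.95
seat c [ 0.54653277 -0.23703958  0.024     ]
top of spring px [324.61382876 295.56111842] [324.29444284 201.02222943] [323.12250312 200.36383375]
post_seat [324.2, 201.8] 0.89 [ 0.5485 -0.2399  0.024 ]
post_seat [560.6, 76.8] 0.43 [ 0.7426 -0.0784  0.024 ]
knob_grip [414.1, 74.2] 0.75 [ 0.5708 -0.1423  0.124 ]
blue_spring_mid [323.4, 267.8] 0.66 [ 0.5481 -0.2402  0.1306]
keeper_tip [484.7, 220.7] 0.83 [ 0.6446 -0.2101  0.099 ]
keeper_tip [413.8, 74.0] 0.39 [ 0.5772 -0.138   0.099 ]
```

View pics/w_pre2.png

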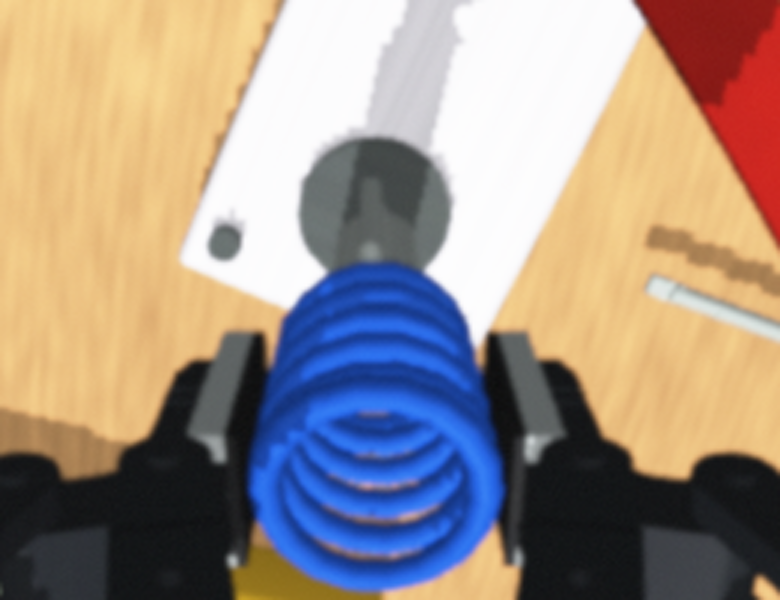

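```bash
cat > desc.py <<'E'
from h import *
def desc(x,y,z0,z1,q,step=.006,lim=8,speed=.06):
    f0=np.array(read_ft_force()); z=z0
    while z>z1:
        z=max(z-step,z1); movel([x,y,z],q,speed=speed)
        f=np.array(read_ft_force())-f0; e=np.array(read_eef_pos())
        print(round(z,4),e.round(4),f.round(1))
        if f[2]>lim or np.hypot(*f[:2])>15: print('STOP');break
    return z
E
python3 - <<'E'
from desc import *
q=down(np.radians(11))
desc(.5474,-.2389,.138,.092,q); print(read_time_s(),read_finger_gap(),read_ft_torque())
save('side','s_d1',(300,90,460,210),5)
E
```

```text
0.132 [ 0.5467 -0.2387  0.1311] [0.3 0.5 0.8]
0.126 [ 0.5469 -0.2387  0.1252] [1.2 0.5 1.2]
0.12 [ 0.5469 -0.2387  0.1194] [0.5 0.2 0.6]
0.114 [ 0.5469 -0.2387  0.1134] [0.1 1.  0.4]
0.108 [ 0.5469 -0.2388  0.1074] [0.3 0.2 1.3]
0.102 [ 0.5469 -0.2388  0.1014] [-0.  0. -1.]
0.096 [ 0.5469 -0.2387  0.0954] [-0.2  0.5  0.8]
0.092 [ 0.5472 -0.2388  0.0917] [ 0.1 -0.   0.5]
15.25 0.03654273815325612 [-0.02117578 -0.04200309  0.01825073]
```

View pics/s_d1.png

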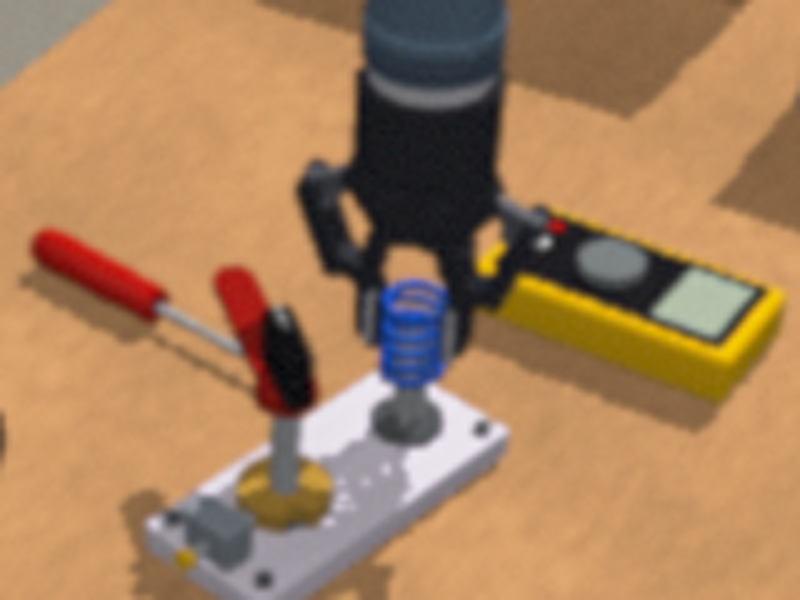

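```bash
python3 - <<'E'
from desc import *
q=down(np.radians(11))
desc(.5474,-.2389,.092,.0565,q,step=.005,lim=6); print(read_time_s(),read_finger_gap())
save('side','s_d2',(300,90,460,210),5)
E
```

```text
0.087 [ 0.547  -0.2388  0.0865] [ 0.8 -0.2 -0.6]
0.082 [ 0.547  -0.2388  0.0815] [ 0.2  0.1 -0.8]
0.077 [ 0.547  -0.2388  0.0765] [-0.2  0.8 -1. ]
0.072 [ 0.547  -0.2388  0.0715] [ 0.5  0.4 -1.5]
0.067 [ 0.547  -0.2388  0.0665] [-0.2 -0.2 -1.1]
0.062 [ 0.5469 -0.2387  0.0615] [ 0.7  0.1 -0.1]
0.057 [ 0.5485 -0.2393  0.0588] [-2.   1.   7.7]
STOP
17.05 0.036404147417777026
```

View pics/s_d2.png

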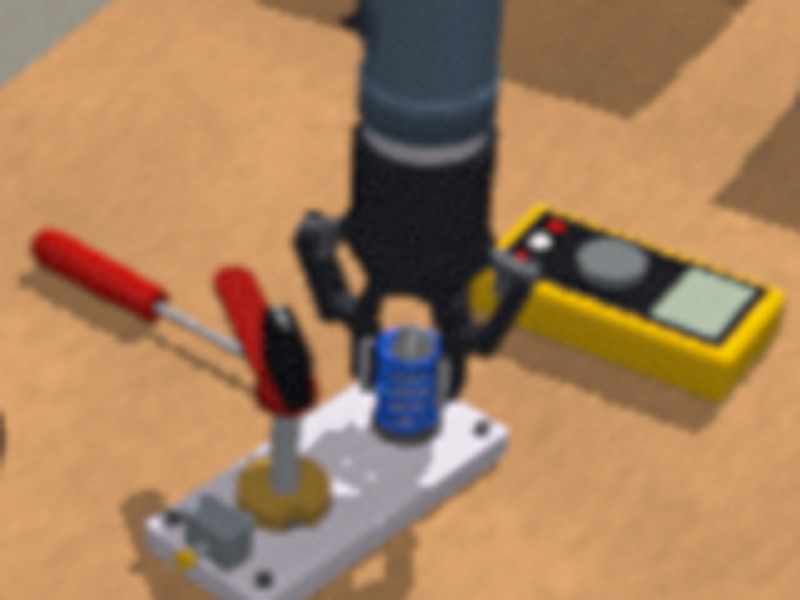

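```bash
python3 - <<'E'
from h import *
q=down(np.radians(11))
print(read_ft_force(), read_eef_pos())
move_gripper(.065); pause(.1)
movel([.5474,-.2389,.10],q,speed=.08); movel([.5474,-.2389,.22],q,speed=.25); pause(.2)
im,P=save('wrist','w_k',(200,0,460,200),3)
for n,z in [("knob_grip",.124),("blue_spring_mid",.049),("keeper_tip",.099)]:
    for d in tip_of('wrist',n)[:2]: print(n,d['at'],round(d['confidence'],2),atz('wrist',d['at'],z,P).round(4))
save('side','s_k',(300,90,460,210),5)
print(read_time_s(),read_eef_pos())
E
```

```text
[-2.00072228  0.73585476  6.45458201] [ 0.54849777 -0.23931204  0.05877945]
knob_grip [386.5, 86.7] 0.82 [ 0.5706 -0.1416  0.124 ]
blue_spring_mid [329.3, 187.8] 0.65 [ 0.5502 -0.24    0.049 ]
keeper_tip [445.6, 192.2] 0.85 [ 0.6453 -0.2116  0.099 ]
keeper_tip [323.0, 198.7] 0.39 [ 0.5439 -0.2373  0.099 ]
19.3667 [ 0.54711655 -0.23874993  0.2192955 ]
```

View pics/w_k.png

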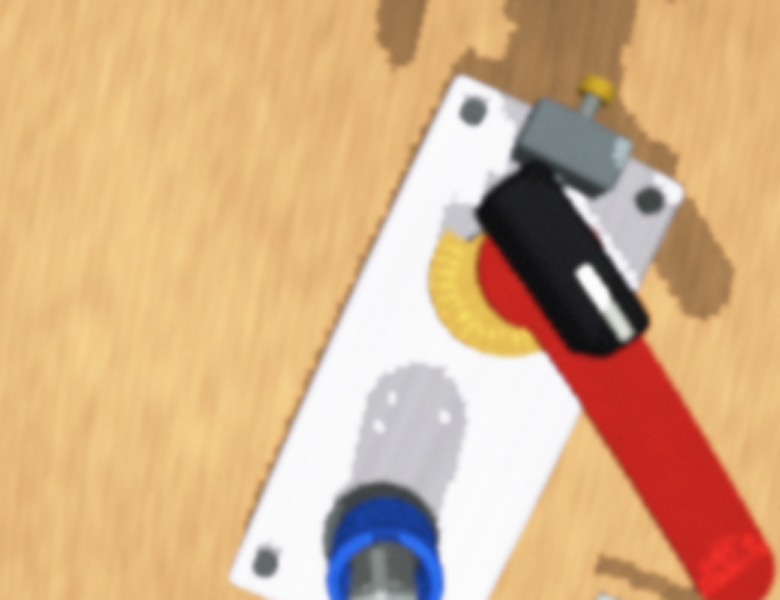

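View pics/s_k.png

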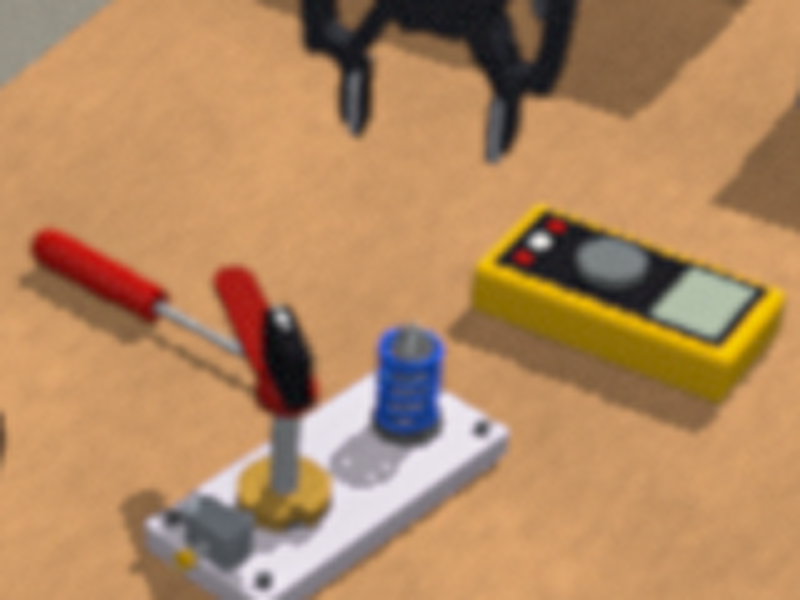

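```bash
python3 - <<'E'
from h import *
k=[.5705,-.1418]; q=down(np.radians(47.3))
move_ptp([*k,.2],q); 
move_gripper(.05,effort=30)
movel([*k,.128],q,speed=.12); pause(.1); print(read_time_s(),read_eef_pos(),read_ft_force(),np.round(read_qpos(),2))
save('wrist','w_kg',(200,100,460,300),3)
E
```

```text
21.0083 [ 0.57157264 -0.14181704  0.12920526] [ 0.77717567 -0.18202066 -0.04780033] [ 0.66  0.48 -0.6   1.82  0.33  0.94  0.75]
```

View pics/w_kg.png

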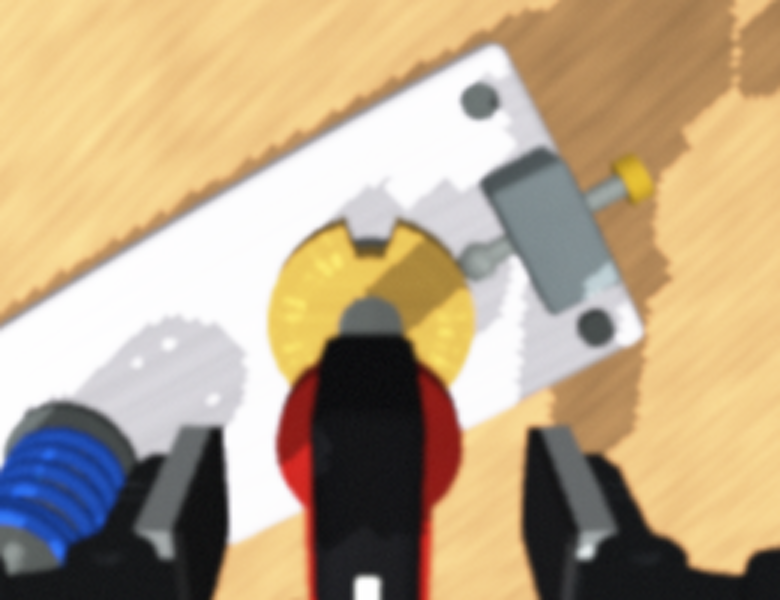

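```bash
python3 - <<'E'
from h import *
k=[.5705,-.1418]
move_gripper(.005,effort=30); print(read_finger_gap(),read_ft_force())
for a in [37,27,17,7,-3,-9,-13.1]:
    move_ptp([*k,.128],down(np.radians(a)))
    y=R.from_quat(read_tcp_rot()).apply([0,1,0]);print(a,np.degrees(np.arctan2(y[1],y[0])).round(1),np.array(read_ft_force()).round(1),np.array(read_ft_torque()).round(2),np.array(read_eef_pos()).round(4))
pause(.2);print(read_time_s(),read_finger_gap())
save('wrist','w_t',(200,100,460,300),3)
E
```

```text
0.015487316616263597 [-1.79171798 -1.03214217  4.97525882]
37 37.2 [-1.6 -0.5  5.7] [-0.11  0.46 -0.09] [ 0.5705 -0.1423  0.1286]
27 27.3 [-2.9 -0.5  5.7] [-0.16  0.52  0.01] [ 0.5705 -0.1422  0.1286]
17 17.4 [-2.4 -0.7  6.2] [-0.11  0.51  0.04] [ 0.5706 -0.1422  0.1285]
7 7.4 [-2.1 -1.2  6.4] [-0.11  0.48 -0.1 ] [ 0.5707 -0.1422  0.1286]
-3 -2.9 [-1.  -1.3  5.7] [-0.15  0.44 -0.84] [ 0.5709 -0.1423  0.1286]
-9 -8.6 [-1.2 -1.6  6.3] [-0.17  0.45 -0.08] [ 0.5707 -0.1422  0.1286]
-13.1 -12.7 [-2.4 -0.2  6.6] [-0.17  0.42  0.02] [ 0.5708 -0.1422  0.1286]
23.5417 0.015449554288596665
```

View pics/w_t.png

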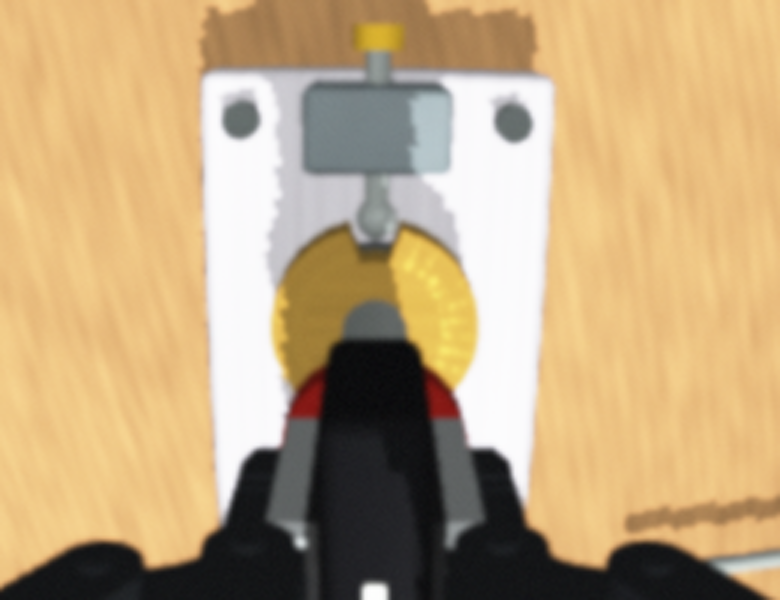

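Follower's nose sits in the notch (crop ~375,235), and its yellow tail has moved inwards. Release and check.

```bash
python3 - <<'E'
from h import *
k=[.5705,-.1418];q=down(np.radians(-13.1))
move_gripper(.05); pause(.1)
movel([*k,.22],q,speed=.15)
movel([.55,-.24,.25],q,speed=.2); pause(.2)
im,P=save('wrist','w_f',(200,40,460,240),3)
for n,z in [("knob_grip",.124),("blue_spring_mid",.049),("keeper_tip",.099),("post_tip",.0905)]:
    for d in tip_of('wrist',n)[:2]: print(n,d['at'],round(d['confidence'],2),atz('wrist',d['at'],z,P).round(4))
save('side','s_f',(300,90,460,210),5); save('top','t_f')
print(read_time_s())
E
```

```text
knob_grip [322.7, 80.3] 0.57 [ 0.5701 -0.1428  0.124 ]
blue_spring_mid [163.9, 6.8] 0.86 [0.4172 0.0036 0.049 ]
blue_spring_mid [322.5, 182.5] 0.55 [ 0.5465 -0.2416  0.049 ]
post_tip [319.7, 191.7] 0.87 [ 0.5445 -0.2399  0.0905]
26.1083
```

View pics/w_f.png

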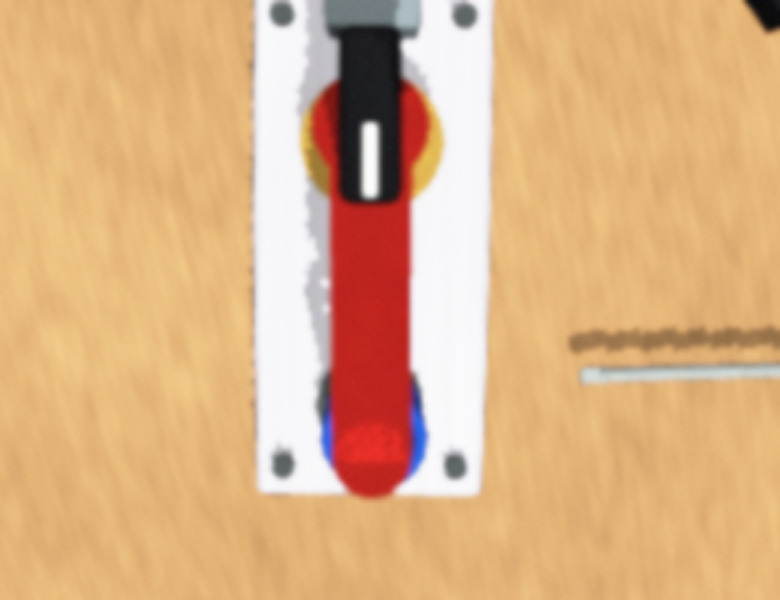

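View pics/s_f.png

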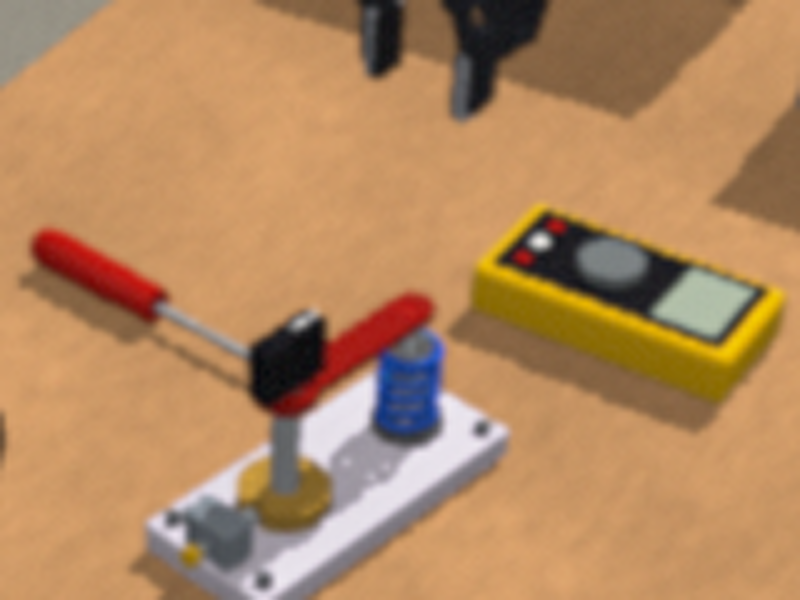

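View pics/t_f.png

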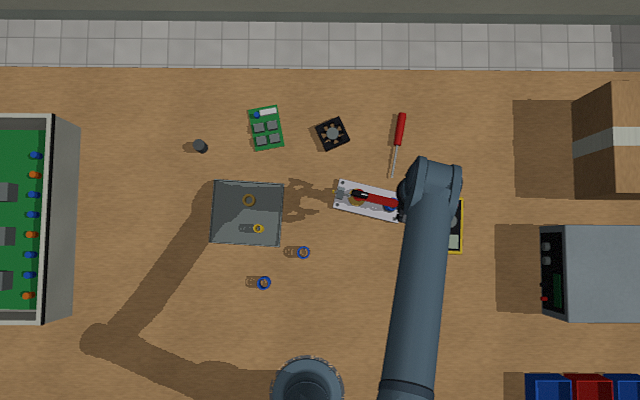

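```bash
python3 -c "
from h import *
sign_off(); print(read_time_s())"
```

```text
the job is handed in; nothing more can be done
the job is handed in; nothing more can be done
```

The hold-down is rebuilt and the job is handed in, at about 26 s of the 56 s allowed.

- **Spring:** I took the leftmost blue spring, the one in the tray, and turned it about 11° so the tang met a groove. It went down without snagging and met the seat with about 7 N. Its lower end measured at the seat height, within about 1 mm.
- **Cam knob:** After letting go of the spring, I turned the knob about 60° clockwise and released it.
- **Last checks:** The pictures show the red keeper lying straight over the post and spring. With the knob still gripped, the follower's nose sat in the notch. The tray things, the other blue springs, the fan, the relay board, the capacitor and the screwdriver look unmoved. The meter looks the same too, though the arm hides part of it from above.
- **Failed or disagreeing checks:**
  - The network did not report the keeper tip in the last wrist picture, so I judged its position from the picture itself.
  - The same final look put the post tip a few millimetres off my earlier estimates, which is within its usual scatter.
  - I did not take a close picture of the notch after releasing the knob. That check rests on the earlier close-up and on the later picture showing the keeper still straight along the base.

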